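Line up the ring cones by height on the display strip

ROBOT

A 7-joint arm with a two-finger parallel gripper is mounted at the origin on a cart in front of the work surface, level with it; the furniture and walls round the work are solid. World frame = base frame: x ahead of the robot, y to its left, z up, the work surface at z = 0. Lengths are in m, angles in rad, forces in N, time in s.
With the tool pointing down it reaches from about 0.425 to 0.925 m from the base axis. Payload 6.8 kg.
Tool frame: the origin (TCP) lies midway between the tips of the shut fingers; the grasp point (between the pads) lies 19 mm behind it; y points along the fingers, z is the direction in which the jaws open and shut, and the axes are right-handed (so a half turn about y gives the same grasp; the last joint's range is limited). The gripper opens to 85 mm and grips with 20 to 120 N. Pads are 22 mm wide; open, the fingers measure 114 mm over their backs; the gripper's body (76 mm by 85 mm) begins 54 mm behind the grasp point. The pads swing forward as they close: fully open they stand 13 mm farther back than shut.
Start: joints at [1.221, 0.477, 0.022, 1.555, -0.011, 1.109, -0.083], TCP at [0.162, -0.655, 0.231] pointing down, gripper open.
Joint ranges: [-2.96, 2.96], [-0.34, 2.1], [-1.41, 1.46], [0.24, 2.44], [-1.37, 4.51], [0.17, 1.92], [-2.96, 2.96]. Speed limits (rad/s): [2.39, 2.39, 3.14, 3.14, 3.14, 3.14, 3.14].

INTERFACE

Orientations are given as a unit quaternion [w, x, y, z].
In Python, from rig import observe, snapshot, hand_in gives the robot as it stands. The module is installed in compiled form; this text tells all that it offers.
- The arm moves only by the tool carry_out, never from a script. Its argument "motion" is a list of rows, each a list of 4 numbers: the shift along the tool's x, y, z scaled (see below), then the turn about the tool's y scaled (see below). In form: [[tx, ty, tz, twist], ...]. A call has 1 to 20 rows; each row shifts and turns the commanded pose from where the row before left it, along the tool's axes as they then stand; what a row does not reach is not made up. The controller multiplies each number of a shift by 0.025 m and each number of a turn by 6 degrees. A row lasts 1/8 s, in which the tool goes at most 62.5 mm and 10.7 degrees, less where a joint would pass 70% of its speed; a pose out of reach is approached as far as the arm can. A call with a number of a shift or a turn outside -1 to 1 is refused whole. A call with a gripper value outside its range is refused whole. "claw" is the closure, from -1 (fully open) to 1 (shut), set as the call begins (left out, the last holds). The fingers move at their own pace and stop on an object; the grip force is fixed at half the most. Time passes only in rows, so rows that do not move let the fingers close. It gives the time, the measured TCP pose, the force and the opening at its end, in the units of the state.
- observe(): the state, without advancing time (a new reading comes with each control period).
- snapshot(name): name is "side" or "top"; returns a dict with "color" (420x560x3 uint8, blue, green, red), "mtx" (3x3 intrinsics, pixels), "distortion" ([k1, k2, p1, p2, k3] as OpenCV has them; the pictures are not rectified), "rvec" (rotation vector, rad) and "tvec" (3), from world to camera coordinates, as OpenCV has them. Camera axes: x right, y down, z forward; pixel columns grow to the right and rows downward; lengths in m; the calibration is good to about 2 mm. A picture is of the moment at which its call begins. There is no depth.
- hand_in(): hands the job in, once; it reports no verdict.
The state is a dict: "time": time; "joint_positions": joint angles; "qvel": joint speeds; "tau": joint torques, N m; "tool_pos": TCP position; "orientation": TCP orientation; "ft_force": force on the tool from outside, world axes, zero at the start; "ft_torque": the same for the moment, N m; "width": opening from 0.0 (shut) to 1.0 (fully open).
Only numpy, scipy, OpenCV 4.12 (cv2) and the standard library are available. Lean on these libraries where they do the work, as an engineer would, in place of code of your own. Each camera call takes 0.05 s, during which the arm holds its last target.

TASK

Set out the four brick-red ring cones on the wooden display strip in order of height, one standing upright and centred on each round mark, with the tallest next to the red knob and the shortest at the white-knob end. Leave the roll of masking tape where it lies.

Things in the scene. Friction and masses are not known exactly. Their poses are not given: they have to be found in the camera images.
- cone_xl: Brick-red (terracotta-coloured) ring cone, the tallest of the set of four: 94 mm tall, 50 mm across the base, tapering evenly to an 18 mm blunt tip. Origin at the centre of its underside, z up its axis. Loose, 120 g give or take a third; starts upright on the bench (z = 0).
- cone_l: Brick-red (terracotta-coloured) ring cone, the second tallest of the set of four: 76 mm tall, 44 mm across the base, tapering evenly to an 18 mm blunt tip. Origin at the centre of its underside, z up its axis. Loose, 90 g give or take a third; starts upright on the bench (z = 0).
- cone_m: Brick-red (terracotta-coloured) ring cone, the second shortest of the set of four: 58 mm tall, 38 mm across the base, tapering evenly to an 18 mm blunt tip. Origin at the centre of its underside, z up its axis. Loose, 60 g give or take a third; starts upright on the bench (z = 0).
- cone_s: Brick-red (terracotta-coloured) ring cone, the shortest of the set of four: 40 mm tall, 32 mm across the base, tapering evenly to an 18 mm blunt tip. Origin at the centre of its underside, z up its axis. Loose, 30 g give or take a third; starts upright on the bench (z = 0).
- mark_a: White round mark, 54 mm across, with a dark rim (60 mm over all) and a dark centre dot, printed flush on the wooden display strip (70 x 370 x 12 mm, fixed; its top is 12 mm above the bench). Number 1 of four in a row, 80 mm apart, counted from the strip's left (+y) end. Origin at the mark's centre on the strip's top; its y axis runs along the row, x across the strip, z up.
- mark_b: White round mark, 54 mm across, with a dark rim (60 mm over all) and a dark centre dot, printed flush on the wooden display strip (70 x 370 x 12 mm, fixed; its top is 12 mm above the bench). Number 2 of four in a row, 80 mm apart, counted from the strip's left (+y) end. Origin at the mark's centre on the strip's top; its y axis runs along the row, x across the strip, z up.
- mark_c: White round mark, 54 mm across, with a dark rim (60 mm over all) and a dark centre dot, printed flush on the wooden display strip (70 x 370 x 12 mm, fixed; its top is 12 mm above the bench). Number 3 of four in a row, 80 mm apart, counted from the strip's left (+y) end. Origin at the mark's centre on the strip's top; its y axis runs along the row, x across the strip, z up.
- mark_d: White round mark, 54 mm across, with a dark rim (60 mm over all) and a dark centre dot, printed flush on the wooden display strip (70 x 370 x 12 mm, fixed; its top is 12 mm above the bench). Number 4 of four in a row, 80 mm apart, counted from the strip's left (+y) end. Origin at the mark's centre on the strip's top; its y axis runs along the row, x across the strip, z up.
- knob_red: Small red knob, 20 mm across and 24 mm high, fixed on the display strip's top at one of its two ends, 45 mm beyond the centre of the last mark (a white knob of the same shape is at the other end). Origin at the centre of its underside. It may be at either end.
- tape_roll: Roll of cream masking tape lying flat on the bench among the cones, 93 mm across, 24 mm high, loose. Origin at the centre of its underside. A bystander.
There are look-alikes about, which are no part of the job. Leave any pink or turquoise look-alike of the cone_m alone.

How it is judged:
At the end, for the whole second after the job is handed in: Counting from the mark next to the red knob, the cones stand in falling order of height, tallest first, each upright (within 0.1 rad) on the strip's top with its axis within 12 mm of its mark's centre, released and at rest (((horizontal distance between knob_red and mark_a below 0.1 m and horizontal distance between cone_xl and mark_a below 0.012 m and horizontal distance between cone_l and mark_b below 0.012 m and horizontal distance between cone_m and mark_c below 0.012 m and horizontal distance between cone_s and mark_d below 0.012 m) or (horizontal distance between knob_red and mark_d below 0.1 m and horizontal distance between cone_xl and mark_d below 0.012 m and horizontal distance between cone_l and mark_c below 0.012 m and horizontal distance between cone_m and mark_b below 0.012 m and horizontal distance between cone_s and mark_a below 0.012 m)) and angle between each of cone_xl, cone_l, cone_m, cone_s's own z axis and vertical below 0.1 rad and height (world z) of cone_xl between 0.008 and 0.018 m and linear speed of each of cone_xl, cone_l, cone_m, cone_s below 0.02 m/s and height (world z) of cone_l between 0.008 and 0.018 m and height (world z) of cone_m between 0.008 and 0.018 m and height (world z) of cone_s between 0.008 and 0.018 m); the robot touches nothing.
It fails at once if the roll of tape is moved by more than 30 mm (distance of tape_roll from where it was at the start of the episode above 0.03 m).
It also fails if it takes over 120 s, if anything falls off the work surface, if the arm or the gripper's body presses on something with over 40 N, if the wrist force passes 120 N, or if a joint passes its speed limit or range.

## Working session

There is one attempt and no reset: what is moved stays moved. The work goes in short steps, Python scripts to look and compute and a tool call to move; the robot and the scene stay as the last step left them, time stands still between calls to the robot, and variables do not carry over. Pictures are saved under pics/ and viewed, and the job is handed in when it is done.

Besides the shell and the picture viewer there is one more tool, called after "Call:" by a JSON object that holds its "fn" and its "kwargs". carry_out: Moves the arm, as the interface text tells. Shifts and turns lie within -1 to 1; 1 stands for 0.025 m of shift or 6 degrees of turn. Its arguments: {"type":"object","properties":{"motion":{"type":"array"},"claw":{"type":"number"}},"required":["motion"]}

```bash
mkdir -p pics
python3 - <<'E'
from rig import observe, snapshot
import cv2, json, pickle
s=observe(); print({k:(v if not hasattr(v,'round') else v) for k,v in s.items()})
for n in("side","top"):
    d=snapshot(n); pickle.dump(d,open(f'{n}0.pkl','wb')); cv2.imwrite(f'pics/{n}0.png',d['color']); print(n,d['mtx'],d['distortion'],d['rvec'],d['tvec'])
E
```

```text
{'time': 0.0, 'joint_positions': array([ 1.2208802 ,  0.47780337,  0.02238979,  1.55643707, -0.01149913,
        1.10926212, -0.0830647 ]), 'qvel': array([-0.00051716, -0.00057837,  0.00120611, -0.00010098,  0.00100742,
        0.00225832,  0.00072125]), 'tau': array([-8.23574919e-04, -5.96447611e+01,  1.60752878e+00, -2.81188792e+01,
        1.23426921e-02,  9.54771938e-03,  2.45334155e-05]), 'tool_pos': array([ 0.16145954, -0.65481641,  0.23033055]), 'orientation': array([ 0.08516094, -0.08542161,  0.70255981, -0.70132765]), 'ft_force': array([-0.72800705,  0.91215212, -1.41756044]), 'ft_torque': array([ 0.00272625,  0.08349717, -0.04003252]), 'width': 0.9934272196132092}
side [[425.25604107   0.         283.26445331]
 [  0.         425.25604107 212.57427437]
 [  0.           0.           1.        ]] [-0.03918197  0.          0.          0.          0.        ] [ 0.35083393 -2.55054471  1.51254551] [0.55572934 0.09659892 0.96629904]
top [[438.5963698    0.         285.12394611]
 [  0.         438.5963698  209.59874323]
 [  0.           0.           1.        ]] [-0.07526589  0.          0.          0.          0.        ] [ 2.10947124 -2.16830327  0.19458292] [0.02760656 0.57861855 0.95450079]
```

View pics/side0.png

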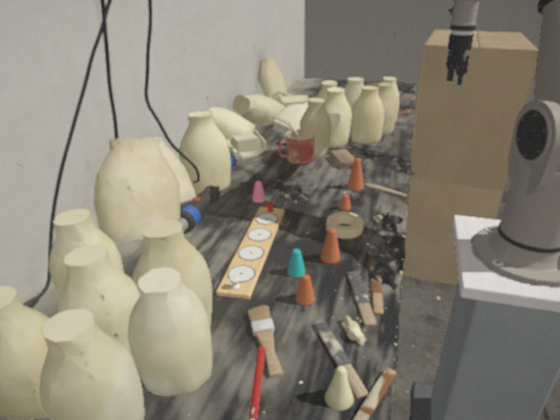

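View pics/top0.png

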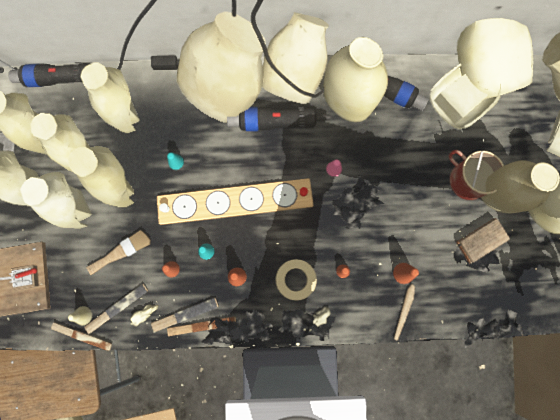

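```bash
cat > h.py <<'E'
import cv2, numpy as np, pickle
from scipy.spatial.transform import Rotation as Ro
def cam(d):
    R=cv2.Rodrigues(np.array(d['rvec'],float))[0]; t=np.array(d['tvec'],float).ravel(); return R,t,-R.T@t
def cast(d,uv,z):
    R,t,C=cam(d)
    p=cv2.undistortPoints(np.array(uv,float).reshape(-1,1,2),d['mtx'],d['distortion']).reshape(-1,2)
    r=np.c_[p,np.ones(len(p))]@R
    return C+r*((z-C[2])/r[:,2])[:,None]
def proj(d,P): return cv2.projectPoints(np.array(P,float).reshape(-1,1,3),np.array(d['rvec']),np.array(d['tvec']),d['mtx'],d['distortion'])[0].reshape(-1,2)
def crop(d,x0,y0,x1,y1,s,f): cv2.imwrite(f,cv2.resize(d['color'][y0:y1,x0:x1],None,fx=s,fy=s,interpolation=cv2.INTER_CUBIC))
E
python3 - <<'E'
from h import *
for n in("side","top"):
    d=pickle.load(open(f'{n}0.pkl','rb')); print(n,'C',cam(d)[2])
    hsv=cv2.cvtColor(d['color'],cv2.COLOR_BGR2HSV)
    m=cv2.inRange(hsv,(0,120,60),(14,255,255))|cv2.inRange(hsv,(174,120,60),(180,255,255))
    N,l,st,c=cv2.connectedComponentsWithStats(m)
    for i in range(1,N):
        if st[i,4]>15: print(st[i],c[i].round(1),cast(d,[c[i]],0.03).round(3), np.median(hsv[l==i],axis=0))
d=pickle.load(open('top0.pkl','rb')); crop(d,140,160,440,300,2.6,'pics/t1.png')
d=pickle.load(open('side0.pkl','rb')); crop(d,210,140,410,320,3.3,'pics/s1.png')
print(Ro.from_quat([-0.08542161,0.70255981,-0.70132765,0.08516094]).as_matrix().round(3))
E
```

```text
side C [0.30321709 0.92336637 0.55439538]
[289 141  24  21 263] [303.  151.2] [[ 0.637 -0.451  0.03 ]] [  6. 129. 112.]
[348 158  16  32 339] [356.  176.2] [[ 0.428 -0.28   0.03 ]] [ 10. 138. 141.]
[339 195  12  15 126] [345. 203.] [[ 0.433 -0.094  0.03 ]] [ 10. 139. 150.]
[267 202   7  10  61] [270.  206.5] [[ 0.622 -0.024  0.03 ]] [  3. 164. 130.]
[321 229  19  34 474] [330.6 247.7] [[0.43  0.131 0.03 ]] [ 10. 140. 141.]
[296 275  19  30 394] [305.  291.2] [[0.45  0.293 0.03 ]] [ 10. 138. 149.]
[373 282   6   9  28] [375.  285.6] [[0.321 0.241 0.03 ]] [ 13.  122.  135.5]
[250 346  16  73 550] [257.5 380.8] [[0.469 0.517 0.03 ]] [  2. 159. 173.]
[380 374  12  24  59] [385.5 383.8] [[0.284 0.472 0.03 ]] [ 13. 122. 143.]
[363 409   9   6  21] [367.7 411.1] [[0.304 0.525 0.03 ]] [ 13. 122. 136.]
top C [0.41086091 0.02674417 1.03783976]
[48 68  8  4 29] [51.4 69.6] [[0.958 0.593 0.03 ]] [  2. 148. 174.]
[272 113   9   4  33] [276.1 114.5] [[0.817 0.027 0.03 ]] [  2. 164. 201.]
[449 150  12   9  35] [453.  153.4] [[ 0.71  -0.399  0.03 ]] [  5. 138.  96.]
[451 161  26  39 384] [461.4 185.
[... 335 characters left out ...]
3 ]] [  8. 152. 122.]
[337 265  13  13 141] [342.7 271. ] [[ 0.437 -0.116  0.03 ]] [  9. 155. 158.]
[ 15 268  22  10  95] [ 26.4 272.7] [[0.449 0.618 0.03 ]] [  2. 173. 194.]
[228 268  19  18 270] [236.6 276.5] [[0.431 0.126 0.03 ]] [  9.  155.  160.5]
[227 318   7   3  19] [230.2 318.9] [[0.337 0.142 0.03 ]] [ 12. 127.  86.]
[211 320   6   9  23] [213.5 324.3] [[0.326 0.179 0.03 ]] [ 11. 131. 138.]
[191 322  18  10 126] [199.6 326.2] [[0.322 0.211 0.03 ]] [ 12. 131. 148.]
[ 72 331   3   7  16] [ 73.2 334.6] [[0.308 0.5   0.03 ]] [ 12. 133. 146.]
[ 86 341  19   9  63] [ 97.5 344.5] [[0.286 0.443 0.03 ]] [ 12. 131. 161.]
[[-0.971 -0.001  0.239]
 [-0.239  0.002 -0.971]
 [ 0.    -1.    -0.002]]
```

View pics/t1.png

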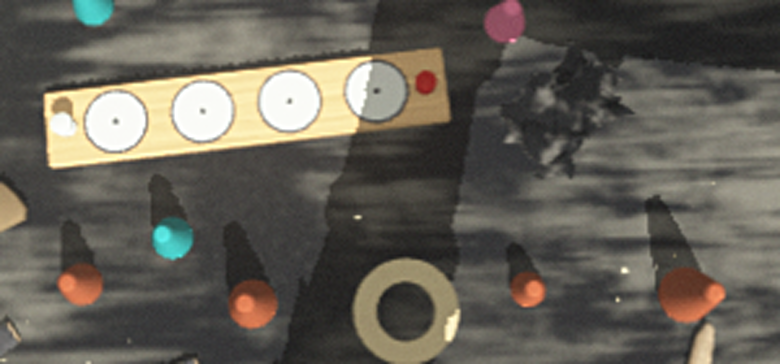

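View pics/s1.png

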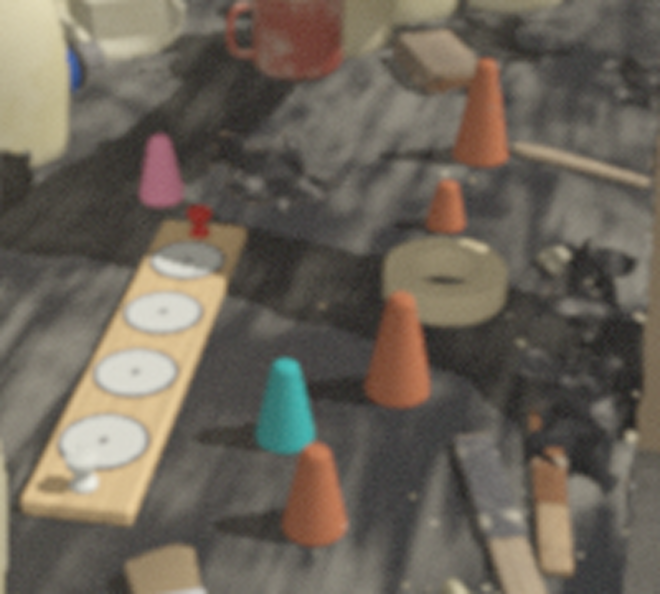

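```bash
cat >> h.py <<'E'
BOX={'top':{'xl':(385,255,428,292),'s':(330,258,356,284),'l':(222,262,252,292),'m':(156,256,186,284)},
 'side':{'xl':(342,152,371,195),'s':(334,190,357,214),'l':(315,224,347,266),'m':(290,270,322,308)}}
RAD=dict(xl=.025,l=.022,m=.019,s=.016)
H=dict(xl=.094,l=.076,m=.058,s=.04)
def silh(d,box,S=6):
    x0,y0,x1,y1=box; im=d['color'][y0:y1,x0:x1]
    im=cv2.resize(im,None,fx=S,fy=S,interpolation=cv2.INTER_CUBIC).astype(float)
    g=np.clip(im[...,2]-im[...,0],0,255).astype(np.uint8)   # red minus blue
    t,m=cv2.threshold(g,0,255,cv2.THRESH_OTSU)
    c=max(cv2.findContours(m,cv2.RETR_EXTERNAL,cv2.CHAIN_APPROX_NONE)[0],key=cv2.contourArea)
    return (c.reshape(-1,2)+.5)/S-.5+[x0,y0]
def conepos(d,box,r,z0=0):
    c=silh(d,box); P=cast(d,c,z0)[:,:2]; C=cam(d)[2][:2]
    u=P.mean(0)-C; u/=np.linalg.norm(u); 
    for _ in range(2):
        v=np.array([-u[1],u[0]]); a=(P-C)@u; b=(P-C)@v
        # lateral mid from the base: extents of silhouette
        w=(b.min()+b.max())/2; near=a.min()
        q=C+u*(near+r)+v*w; u=(q-C)/np.linalg.norm(q-C)
    return q,(b.max()-b.min())*500,(a.max()-a.min())*1000
E
python3 - <<'E'
from h import *
D={n:pickle.load(open(f'{n}0.pkl','rb')) for n in('top','side')}
for k in BOX['top']:
    for n in D: print(k,n,[np.round(x,4) for x in conepos(D[n],BOX[n][k],RAD[k])])
d=D['top']; g=cv2.cvtColor(d['color'],cv2.COLOR_BGR2HSV)
m=cv2.inRange(g,(0,0,120),(180,45,255)); m[:180]=0;m[220:]=0;m[:,:170]=0;m[:,300:]=0
N,l,st,c=cv2.connectedComponentsWithStats(m)
for i in range(1,N):
    if st[i,4]>30: print(st[i],c[i].round(1),cast(d,[c[i]],.012).round(4))
# dots
for i,p in enumerate([(185,206),(218,203),(251,199),(285,195)]):
    x,y=p; G=cv2.cvtColor(d['color'],cv2.COLOR_BGR2GRAY)[y-4:y+5,x-4:x+5].astype(float)
    w=np.clip(np.median(G)-G-25,0,None); yy,xx=np.mgrid[y-4:y+5,x-4:x+5]
    q=[(w*xx).sum()/w.sum(),(w*yy).sum()/w.sum()]; print('dot',np.round(q,1),cast(d,[q],.012).round(4))
s=D['side']
for i,p in enumerate([(241,273),(251,252.5),(260,234.5),(267,219)]): print('side dot',cast(s,[p],.012).round(4))
E
```

```text
xl top [array([ 0.4273, -0.2646]), np.float64(24.9593), np.float64(61.7658)]
xl side [array([ 0.4336, -0.269 ]), np.float64(32.6283), np.float64(276.1927)]
s top [array([ 0.4342, -0.1217]), np.float64(12.286), np.float64(30.5137)]
s side [array([ 0.4365, -0.125 ]), np.float64(16.2004), np.float64(104.0338)]
l top [array([0.4307, 0.1288]), np.float64(21.4866), np.float64(43.3625)]
l side [array([0.431 , 0.1251]), np.float64(22.0901), np.float64(159.7436)]
m top [array([0.4486, 0.2844]), np.float64(14.6222), np.float64(41.2557)]
m side [array([0.4523, 0.2798]), np.float64(19.44), np.float64(102.6095)]
[170 180  75   5 281] [208.2 181.5] [[0.6589 0.1939 0.012 ]]
[273 184  23  22 411] [283.9 194.6] [[0.6219 0.013  0.012 ]]
[239 187  24  24 448] [250.8 198.5] [[0.6144 0.0922 0.012 ]]
[206 191  24  24 454] [217.5 202.4] [[0.6071 0.1715 0.012 ]]
[173 195  24  24 452] [184.1 206.3] [[0.5997 0.2512 0.012 ]]
dot [184.1 206.2] [[0.6    0.2513 0.012 ]]
dot [217.5 202.3] [[0.6072 0.1715 0.012 ]]
dot [250.9 198.5] [[0.6144 0.092  0.012 ]]
dot [284.4 194.5] [[0.622  0.0118 0.012 ]]
side dot [[0.6    0.2483 0.012 ]]
side dot [[0.606  0.1695 0.012 ]]
side dot [[0.6116 0.0897 0.012 ]]
side dot [[0.619 0.012 0.012]]
```

Call:
{"fn": "carry_out", "kwargs": {"motion": [[0,0,0,-0.97],[0,0,0,-0.97],[0,0,0,-0.97],[0,0,0,-0.97],[0,0,0,-0.97],[0,0,0,-0.97],[0,0,0,-0.97],[0,0,0,-0.97],[0,0,0,-0.97],[0,0,0,-0.97],[0,0,0,-0.97],[0,0,0,-0.97],[0,0,0,-0.97],[0,0,0,-0.97],[0,0,0,0]], "claw": -1}}

```text
time: 1.98
tool_pos: [0.1614, -0.6551, 0.2308]
orientation: [0.523, -0.522, 0.477, -0.476]
ft_force: [-0.5, 0.3, -0.3]
width: 0.997
```

```bash
cat > go.py <<'E'
import sys
from h import *
from rig import observe
def go(x,y,z,az=5.3):
    s=observe(); q=np.array(s['orientation']); R=Ro.from_quat([q[1],q[2],q[3],q[0]]).as_matrix()
    p=np.array(s['tool_pos']); a=np.degrees(np.arctan2(R[1,2],R[0,2]))
    print('t',round(s['time'],2),'p',p.round(4),'az',a.round(2),'tilt',R[2].round(3),'w',round(s['width'],3),'F',np.round(s['ft_force'],1),'q',np.round(s['joint_positions'],2))
    print('units',(R.T@(np.array([x,y,z])-p)/.025).round(2),'twist',round(-(az-a)/6,2))
if __name__=='__main__': go(*map(float,sys.argv[1:]))
E
python3 go.py .43 -.267 .23
```

```text
t 1.98 p [ 0.1614 -0.6551  0.2308] az 5.27 tilt [-0.001 -1.    -0.   ] w 0.997 F [-0.5  0.3 -0.3] q [ 1.43  0.49 -0.28  1.54  0.14  1.13  1.21]
units [-14.47   0.04  12.13] twist -0.0
```

Call:
{"fn": "carry_out", "kwargs": {"motion": [[-0.965,0,0.809,0],[-0.965,0,0.809,0],[-0.965,0,0.809,0],[-0.965,0,0.809,0],[-0.965,0,0.809,0],[-0.965,0,0.809,0],[-0.965,0,0.809,0],[-0.965,0,0.809,0],[-0.965,0,0.809,0],[-0.965,0,0.809,0],[-0.965,0,0.809,0],[-0.965,0,0.809,0],[-0.965,0,0.809,0],[-0.965,0,0.809,0],[-0.965,0,0.809,0],[0,0,0,0],[0,0,0,0]]}}

```text
time: 4.1
tool_pos: [0.4296, -0.2674, 0.2312]
orientation: [-0.522, 0.523, -0.477, 0.477]
ft_force: [-0.2, -0.4, 0.3]
width: 1.001
```

```bash
python3 go.py .43 -.267 .032
```

```text
t 4.1 p [ 0.4296 -0.2674  0.2312] az 5.24 tilt [ 0.    -1.    -0.001] w 1.001 F [-0.2 -0.4  0.3] q [ 0.88  0.24 -0.51  1.92  0.14  1.01  0.39]
units [-0.01  7.97  0.02] twist -0.01
```

Call:
{"fn": "carry_out", "kwargs": {"motion": [[0,1,0,0],[0,1,0,0],[0,1,0,0],[0,1,0,0],[0,1,0,0],[0,1,0,0],[0,1,0,0],[0,0.9,0,0],[0,0,0,0],[0,0,0,0]]}}

```text
time: 5.35
tool_pos: [0.4302, -0.2677, 0.0344]
orientation: [-0.522, 0.522, -0.476, 0.477]
ft_force: [-0.0, -0.8, -0.2]
width: 0.997
```

Call:
{"fn": "carry_out", "kwargs": {"motion": [[0,0,0,0],[0,0,0,0],[0,0,0,0],[0,0,0,0],[0,0,0,0],[0,0,0,0],[0,0,0,0],[0,0,0,0]], "claw": 1}}

```text
time: 6.35
tool_pos: [0.4303, -0.2671, 0.0348]
orientation: [-0.523, 0.523, -0.476, 0.477]
ft_force: [-2.2, 2.1, 9.3]
width: 0.396
```

```bash
cat > look.py <<'E'
import sys
from h import *
from rig import snapshot
n=sys.argv[1]
for v,b,s in(('top',(140,150,440,310),2.6),('side',(210,130,410,320),3)):
    d=snapshot(v); pickle.dump(d,open(f'{v}{n}.pkl','wb')); crop(d,*b,s,f'pics/{v}{n}.png')
a=cv2.imread(f'pics/top{n}.png');c=cv2.imread(f'pics/side{n}.png')
c=cv2.resize(c,None,fx=.72,fy=.72); 
w=np.zeros((a.shape[0]//2+c.shape[0],max(a.shape[1]//2,c.shape[1]),3),np.uint8)
E
python3 look.py 1; python3 go.py .43 -.267 .2
```

```text
t 6.45 p [ 0.4303 -0.2671  0.0348] az 5.33 tilt [ 0.001 -1.     0.   ] w 0.403 F [-2.3  1.3  9.9] q [ 0.77  0.52 -0.41  2.08  0.36  0.61  0.2 ]
units [ 0.   -6.61 -0.01] twist 0.0
```

View pics/side1.png

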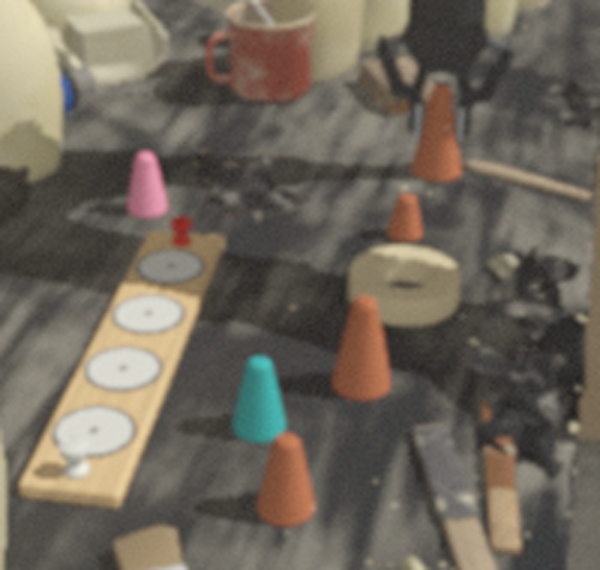

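Call:
{"fn": "carry_out", "kwargs": {"motion": [[0,-0.4,0,0],[0,-0.8,0,0],[0,-1,0,0],[0,-1,0,0],[0,-1,0,0],[0,0,0,0],[0,0,0,0]]}}

```text
time: 7.32
tool_pos: [0.4295, -0.2667, 0.1382]
orientation: [-0.523, 0.523, -0.477, 0.476]
ft_force: [-0.1, 0.2, -0.5]
width: 0.394
```

```bash
python3 look.py 2; python3 go.py .621 .012 .14
```

```text
t 7.42 p [ 0.4293 -0.2665  0.1378] az 5.34 tilt [-0.001 -1.    -0.002] w 0.396 F [-0.8 -0.3 -1. ] q [ 0.84  0.36 -0.49  2.02  0.23  0.82  0.31]
units [-10.38  -0.09   8.67] twist 0.01
```

View pics/side2.png

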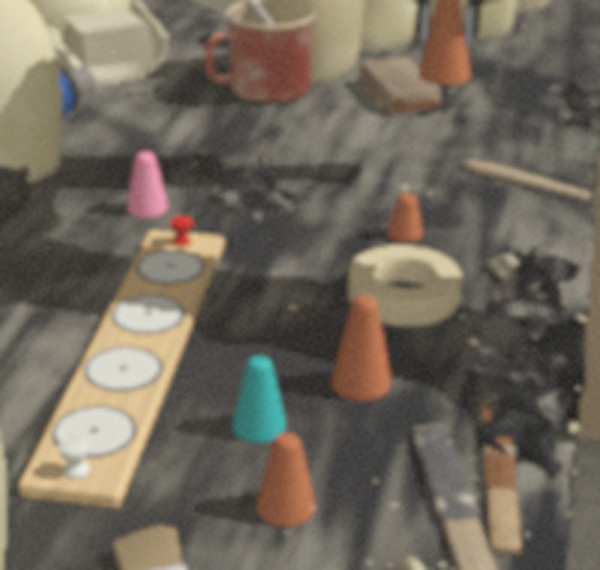

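Call:
{"fn": "carry_out", "kwargs": {"motion": [[-0.944,0,0.788,0],[-0.944,0,0.788,0],[-0.944,0,0.788,0],[-0.944,0,0.788,0],[-0.944,0,0.788,0],[-0.944,0,0.788,0],[-0.944,0,0.788,0],[-0.944,0,0.788,0],[-0.944,0,0.788,0],[-0.944,0,0.788,0],[-0.944,0,0.788,0],[0,0,0,0],[0,0,0,0]]}}

```text
time: 9.05
tool_pos: [0.6209, 0.0111, 0.1377]
orientation: [-0.522, 0.523, -0.477, 0.476]
ft_force: [0.8, -0.6, -1.4]
width: 0.394
```

```bash
python3 look.py 3; python3 go.py .621 .012 .0475
```

```text
t 9.15 p [0.621  0.0103 0.1381] az 5.25 tilt [ 0.001 -1.    -0.002] w 0.4 F [ 0.1  0.2 -1.4] q [ 0.27  0.54 -0.52  1.74  0.33  0.94 -0.3 ]
units [-0.07  3.62  0.01] twist -0.01
```

View pics/side3.png

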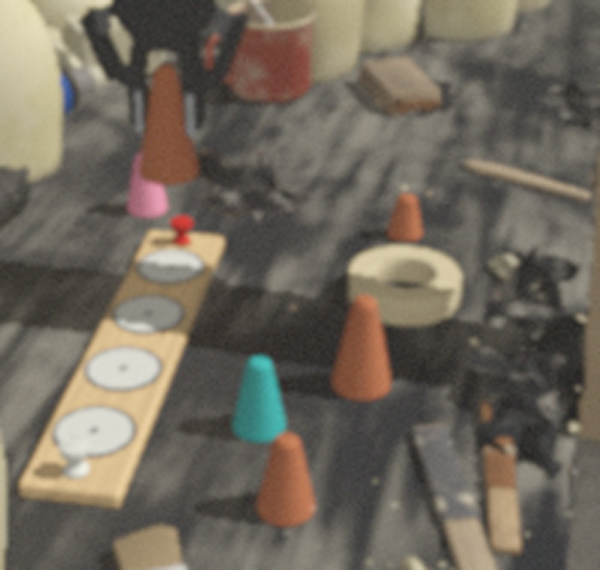

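Run:
```python
from h import *
d=pickle.load(open('side3.pkl','rb')); print(conepos(d,(250,146,284,196),.025,.1033))
d=pickle.load(open('side2.pkl','rb')); print(conepos(d,(342,130,372,162),.025,.1033))
```

```text
(array([0.6147305 , 0.03337826]), np.float64(28.438508049667966), np.float64(306.01820140625523))
(array([ 0.42602632, -0.26995369]), np.float64(25.58375547845397), np.float64(271.31931892122776))
```

Call:
{"fn": "carry_out", "kwargs": {"motion": [[-0.06,0.9,0,0],[0,0.9,0,0],[0,0.8,0,0],[0,0.5,0,0],[0,0.3,0,0],[0,0.1,0,0],[0,0.1,0,0],[0,0,0,0],[0,0,0,0]]}}

```text
time: 10.28
tool_pos: [0.6218, 0.0132, 0.0492]
orientation: [0.523, -0.523, 0.476, -0.476]
ft_force: [-0.3, -0.3, -0.2]
width: 0.394
```

```bash
python3 look.py 4; python3 go.py .621 .012 .0475
python3 - <<'E'
from h import *
d=pickle.load(open('side4.pkl','rb')); print(conepos(d,(253,180,285,228),.025,.012))
E
```

```text
t 10.38 p [0.6218 0.0132 0.0491] az 5.33 tilt [ 0.    -1.     0.001] w 0.398 F [-0.4 -0.2 -1.3] q [ 0.23  0.65 -0.48  1.79  0.4   0.79 -0.36]
units [ 0.05  0.06 -0.03] twist 0.01
(array([0.60754861, 0.02920558]), np.float64(42.78420700504828), np.float64(278.37511822750173))
```

View pics/side4.png

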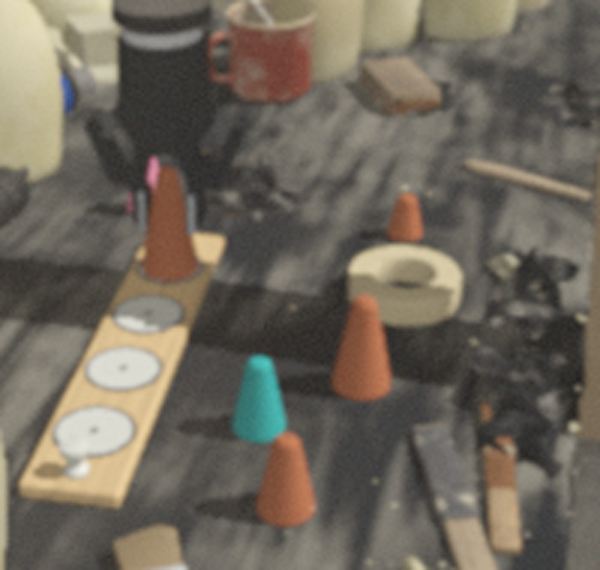

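Call:
{"fn": "carry_out", "kwargs": {"motion": [[0,0.07,0,0],[0,0,0,0],[0,0,0,0]]}}

```text
time: 10.75
tool_pos: [0.6215, 0.0132, 0.047]
orientation: [-0.523, 0.523, -0.476, 0.476]
ft_force: [0.8, 0.4, -1.8]
width: 0.395
```

Call:
{"fn": "carry_out", "kwargs": {"motion": [[0,0,0,0],[0,0,0,0],[0,0,0,0],[0,0,0,0],[0,0,0,0],[0,-0.5,0,0],[0,-1,0,0],[0,-1,0,0],[0,-1,0,0],[0,-1,0,0],[0,-1,0,0],[0,-1,0,0],[0,0,0,0]], "claw": -1}}

```text
time: 12.38
tool_pos: [0.623, 0.0137, 0.2125]
orientation: [0.524, -0.521, 0.475, -0.477]
ft_force: [0.8, -0.0, -0.4]
width: 0.999
```

```bash
python3 look.py 5; python3 go.py .435 -.123 .2
```

```text
t 12.47 p [0.6213 0.0131 0.2096] az 5.33 tilt [ 0. -1.  0.] w 1.0 F [ 0.8  0.6 -0.8] q [ 0.29  0.47 -0.55  1.68  0.27  1.07 -0.26]
units [ 4.73  0.39 -7.93] twist 0.01
```

View pics/side5.png

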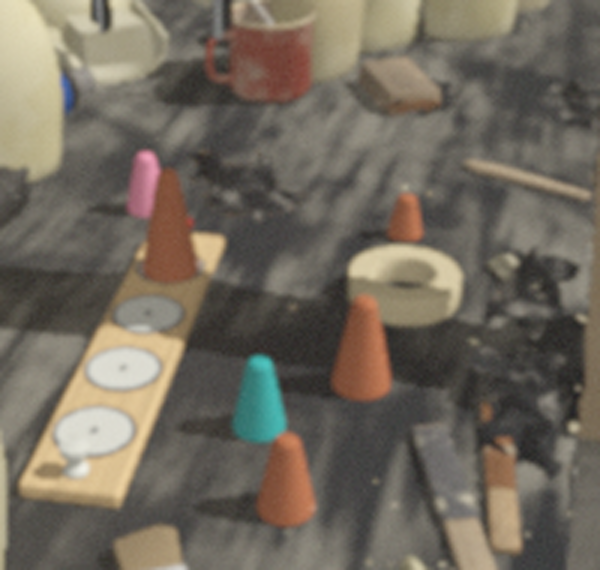

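View pics/top5.png

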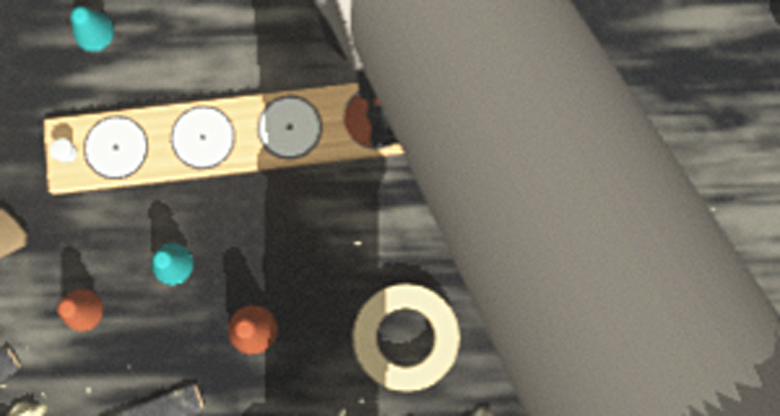

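Call:
{"fn": "carry_out", "kwargs": {"motion": [[0.591,0,-0.991,0],[0.591,0,-0.991,0],[0.591,0,-0.991,0],[0.591,0,-0.991,0],[0.591,0,-0.991,0],[0.591,0,-0.991,0],[0.591,0,-0.991,0],[0.591,0,-0.991,0],[0,0,0,0],[0,0,0,0]]}}

```text
time: 13.72
tool_pos: [0.4353, -0.1225, 0.2092]
orientation: [0.523, -0.523, 0.476, -0.476]
ft_force: [0.4, -0.0, 0.4]
width: 0.998
```

```bash
python3 look.py 6; python3 go.py .435 -.123 .006;  python3 - <<'E'
from h import *
d=pickle.load(open('top6.pkl','rb')); crop(d,240,160,350,240,6,'pics/top6b.png')
E
```

```text
t 13.82 p [ 0.4358 -0.1221  0.2094] az 5.41 tilt [-0.001 -1.     0.   ] w 0.999 F [ 0.3 -0.1  0.1] q [ 0.64  0.18 -0.56  2.06  0.12  0.93  0.12]
units [ 0.04  8.13 -0.04] twist 0.02
```

View pics/top6b.png

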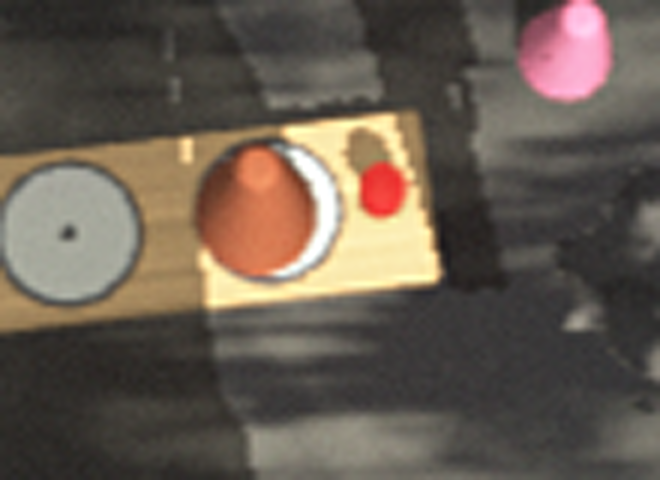

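Call:
{"fn": "carry_out", "kwargs": {"motion": [[0,1,0,0],[0,1,0,0],[0,1,0,0],[0,1,0,0],[0,1,0,0],[0,1,0,0],[0,1,0,0],[0,0.7,0,0],[0,0.4,0,0],[0,0,0,0],[0,0,0,0]]}}

```text
time: 15.2
tool_pos: [0.4358, -0.1228, 0.0075]
orientation: [0.523, -0.523, 0.476, -0.476]
ft_force: [0.1, -0.2, 0.2]
width: 0.995
```

Call:
{"fn": "carry_out", "kwargs": {"motion": [[0,0,0,0],[0,0,0,0],[0,0,0,0],[0,0,0,0],[0,0,0,0],[0,0,0,0],[0,0,0,0],[0,0,0,0]], "claw": 1}}

```text
time: 16.2
tool_pos: [0.4356, -0.123, 0.0077]
orientation: [0.523, -0.523, 0.476, -0.477]
ft_force: [-1.6, 1.0, 9.0]
width: 0.295
```

```bash
python3 look.py 7; python3 go.py .435 -.123 .1
```

```text
t 16.3 p [ 0.4356 -0.123   0.0077] az 5.33 tilt [ 0.001 -1.     0.001] w 0.301 F [-1.2 -0.2  8.2] q [ 0.47  0.52 -0.4   2.21  0.43  0.49 -0.17]
units [ 0.   -3.69 -0.02] twist 0.01
```

View pics/side7.png

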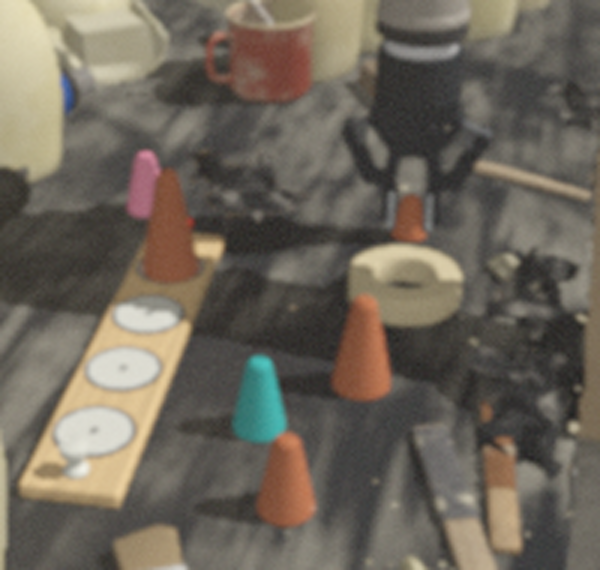

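Call:
{"fn": "carry_out", "kwargs": {"motion": [[0,-0.4,0,0],[0,-0.8,0,0],[0,-1,0,0],[0,-1,0,0],[0,-1,0,0],[0,-1,0,0],[0,0,0,0],[0,0,0,0]]}}

```text
time: 17.3
tool_pos: [0.4347, -0.1229, 0.1367]
orientation: [-0.522, 0.523, -0.476, 0.476]
ft_force: [0.4, 0.2, -0.7]
width: 0.301
```

```bash
python3 look.py 8; python3 go.py .5998 .2495 .14
```

```text
t 17.4 p [ 0.4344 -0.1228  0.1362] az 5.34 tilt [-0.001 -1.    -0.002] w 0.3 F [-0.  -0.   0.3] q [ 0.62  0.29 -0.55  2.13  0.21  0.77  0.03]
units [-14.21  -0.15   7.97] twist 0.01
```

View pics/side8.png

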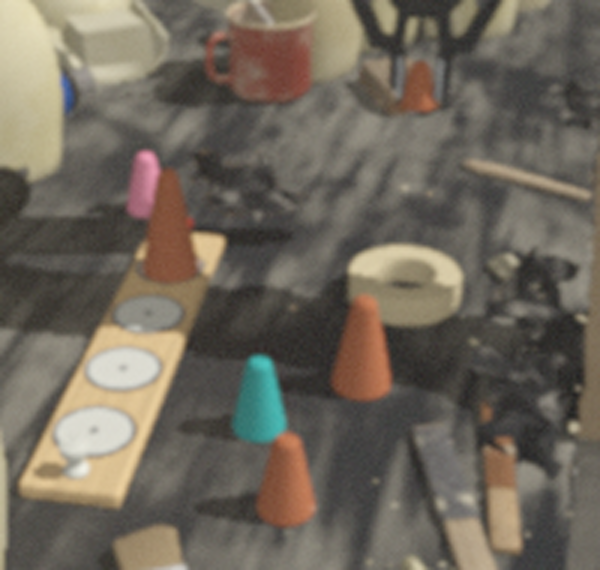

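Held. Going to mark_a.

Call:
{"fn": "carry_out", "kwargs": {"motion": [[-0.947,0,0.531,0],[-0.947,0,0.531,0],[-0.947,0,0.531,0],[-0.947,0,0.531,0],[-0.947,0,0.531,0],[-0.947,0,0.531,0],[-0.947,0,0.531,0],[-0.947,0,0.531,0],[-0.947,0,0.531,0],[-0.947,0,0.531,0],[-0.947,0,0.531,0],[-0.947,0,0.531,0],[-0.947,0,0.531,0],[-0.947,0,0.531,0],[-0.947,0,0.531,0],[0,0,0,0],[0,0,0,0]]}}

```text
time: 19.52
tool_pos: [0.5998, 0.2483, 0.1359]
orientation: [-0.522, 0.523, -0.476, 0.476]
ft_force: [-0.4, 0.5, -0.5]
width: 0.298
```

```bash
python3 look.py 9; python3 go.py .5998 .2495 .021;python3 - <<'E'
from h import *
d=pickle.load(open('top9.pkl','rb')); crop(d,140,160,350,300,3.5,'pics/top9b.png')
E
```

```text
t 19.62 p [0.6002 0.2477 0.1364] az 5.27 tilt [ 0.001 -1.    -0.001] w 0.3 F [ 0.1 -0.1  0.5] q [-0.09  0.6  -0.56  1.67  0.37  0.98 -0.69]
units [-0.08  4.62 -0.  ] twist -0.01
```

View pics/side9.png

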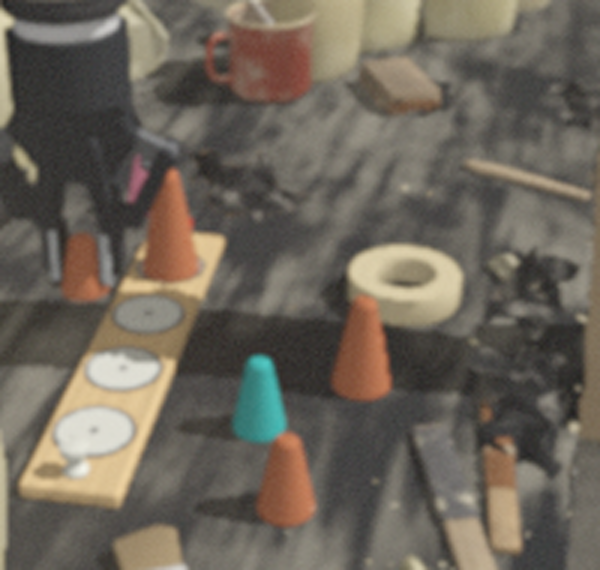

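View pics/top9b.png

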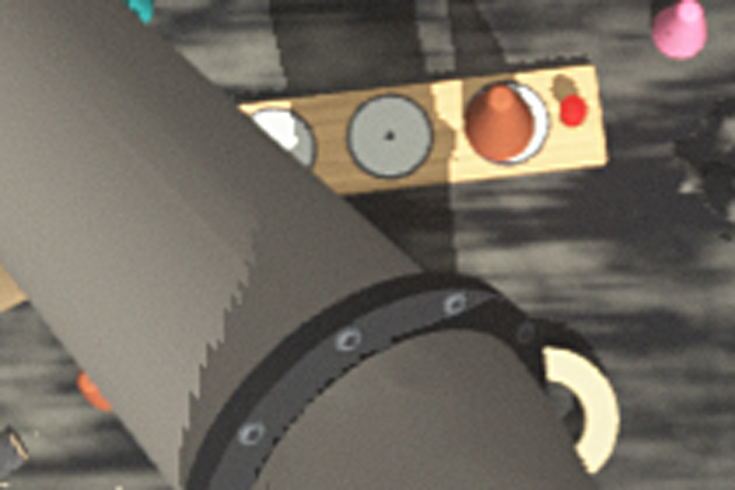

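Call:
{"fn": "carry_out", "kwargs": {"motion": [[-0.07,0.9,0,0],[0,1,0,0],[0,1,0,0],[0,0.8,0,0],[0,0.5,0,0],[0,0.25,0,0],[0,0.16,0,0],[0,0,0,0],[0,0,0,0]]}}

```text
time: 20.75
tool_pos: [0.6007, 0.2512, 0.0224]
orientation: [0.523, -0.522, 0.476, -0.476]
ft_force: [0.3, 0.0, -0.2]
width: 0.299
```

```bash
python3 look.py 10; python3 go.py .5998 .2495 .0203
```

```text
t 20.85 p [0.6006 0.2511 0.0223] az 5.33 tilt [-0.    -1.     0.001] w 0.304 F [-0.5 -0.5  0.6] q [-0.14  0.73 -0.5   1.73  0.46  0.8  -0.77]
units [ 0.06  0.08 -0.04] twist 0.0
```

View pics/side10.png

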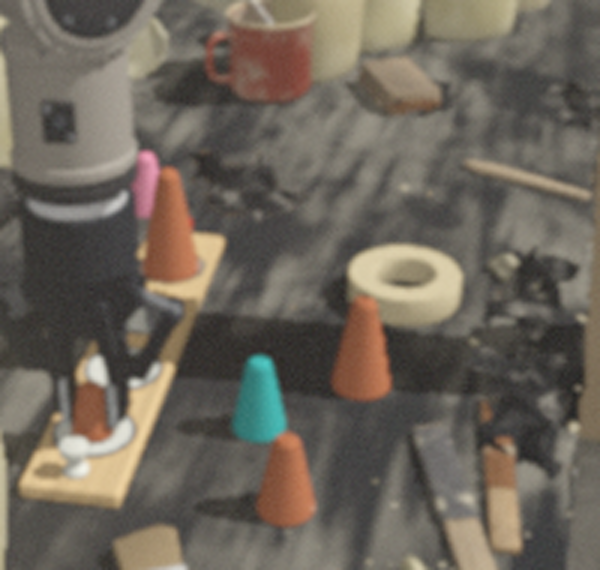

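Call:
{"fn": "carry_out", "kwargs": {"motion": [[0.06,0.08,0,0],[0,0,0,0],[0,0,0,0]]}}

```text
time: 21.22
tool_pos: [0.6006, 0.2495, 0.0199]
orientation: [0.523, -0.523, 0.476, -0.476]
ft_force: [0.5, -0.4, 0.7]
width: 0.297
```

Call:
{"fn": "carry_out", "kwargs": {"motion": [[0,0,0,0],[0,0,0,0],[0,0,0,0],[0,0,0,0],[0,0,0,0],[0,-0.5,0,0],[0,-1,0,0],[0,-1,0,0],[0,-1,0,0],[0,-1,0,0],[0,-1,0,0],[0,-1,0,0],[0,-0.7,0,0],[0,0,0,0],[0,0,0,0]], "claw": -1}}

```text
time: 23.1
tool_pos: [0.6, 0.2491, 0.1989]
orientation: [-0.522, 0.523, -0.476, 0.476]
ft_force: [0.1, 0.5, 0.9]
width: 1.001
```

```bash
python3 look.py 11; python3 go.py .431 .1285 .19
```

```text
t 23.2 p [0.5999 0.249  0.1985] az 5.33 tilt [ 0.001 -1.    -0.002] w 1.0 F [-0.2 -0.1 -0.2] q [-0.07  0.53 -0.59  1.62  0.32  1.09 -0.66]
units [ 4.17  0.36 -7.17] twist 0.01
```

View pics/side11.png

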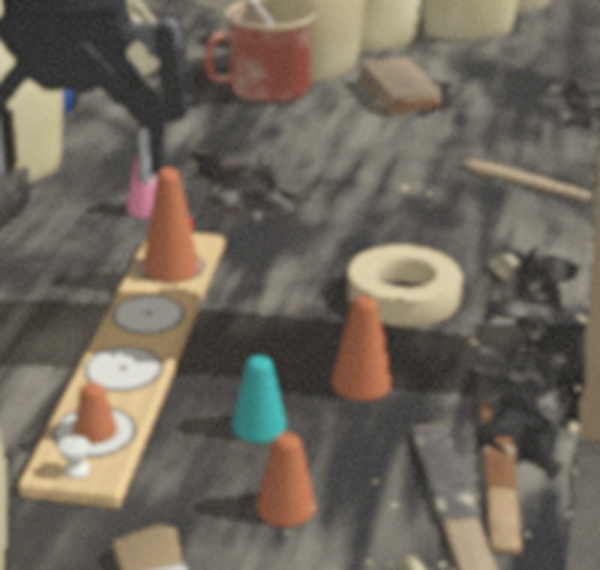

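Call:
{"fn": "carry_out", "kwargs": {"motion": [[0.521,0,-0.896,0],[0.521,0,-0.896,0],[0.521,0,-0.896,0],[0.521,0,-0.896,0],[0.521,0,-0.896,0],[0.521,0,-0.896,0],[0.521,0,-0.896,0],[0.521,0,-0.896,0],[0,0,0,0],[0,0,0,0]]}}

```text
time: 24.45
tool_pos: [0.4323, 0.1294, 0.1998]
orientation: [0.523, -0.522, 0.476, -0.476]
ft_force: [-0.5, -0.1, -0.6]
width: 0.996
```

```bash
python3 look.py 12; python3 go.py .431 .1285 .025;python3 - <<'E'
from h import *
d=pickle.load(open('top12.pkl','rb')); crop(d,150,165,330,285,4,'pics/top12b.png')
E
```

```text
t 24.55 p [0.4324 0.1298 0.1998] az 5.36 tilt [-0.001 -1.     0.   ] w 0.997 F [-0.6 -0.5 -0.3] q [ 0.17  0.21 -0.66  2.07  0.16  0.92 -0.49]
units [ 0.05  6.99 -0.06] twist 0.01
```

View pics/top12b.png

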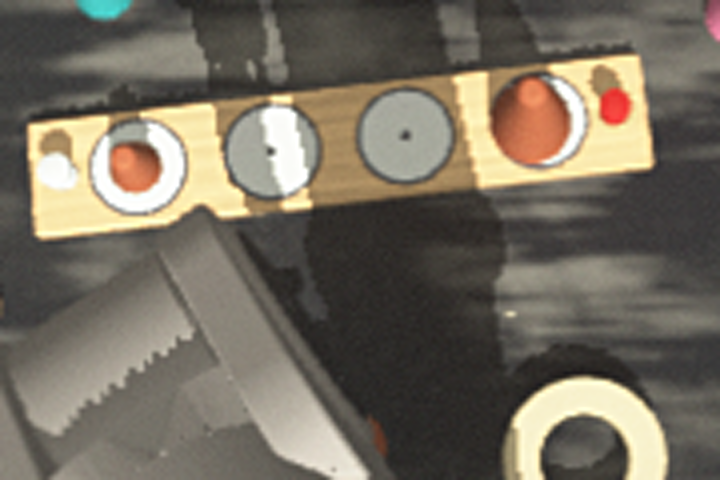

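S sits central (base ≈ (135,167) vs mark ≈ (138,166)). Descend on L.

Call:
{"fn": "carry_out", "kwargs": {"motion": [[0.05,1,-0.06,0],[0,1,0,0],[0,1,0,0],[0,1,0,0],[0,1,0,0],[0,1,0,0],[0,0.6,0,0],[0,0.4,0,0],[0,0,0,0],[0,0,0,0]]}}

```text
time: 25.8
tool_pos: [0.4309, 0.1279, 0.0253]
orientation: [0.523, -0.522, 0.476, -0.476]
ft_force: [0.4, 0.2, 0.4]
width: 1.003
```

Call:
{"fn": "carry_out", "kwargs": {"motion": [[0,0,0,0],[0,0,0,0],[0,0,0,0],[0,0,0,0],[0,0,0,0],[0,0,0,0],[0,0,0,0],[0,0,0,0]], "claw": 1}}

```text
time: 26.8
tool_pos: [0.4308, 0.1278, 0.0256]
orientation: [0.523, -0.522, 0.476, -0.477]
ft_force: [-0.7, -1.1, 10.0]
width: 0.362
```

```bash
python3 look.py 13; python3 go.py .435 -.123 .1
```

```text
t 26.9 p [0.4308 0.1278 0.0256] az 5.33 tilt [ 0.    -1.     0.001] w 0.362 F [-1.8 -1.3  9. ] q [-0.    0.49 -0.51  2.21  0.46  0.54 -0.77]
units [10.   -2.98 -0.76] twist 0.0
```

View pics/side13.png

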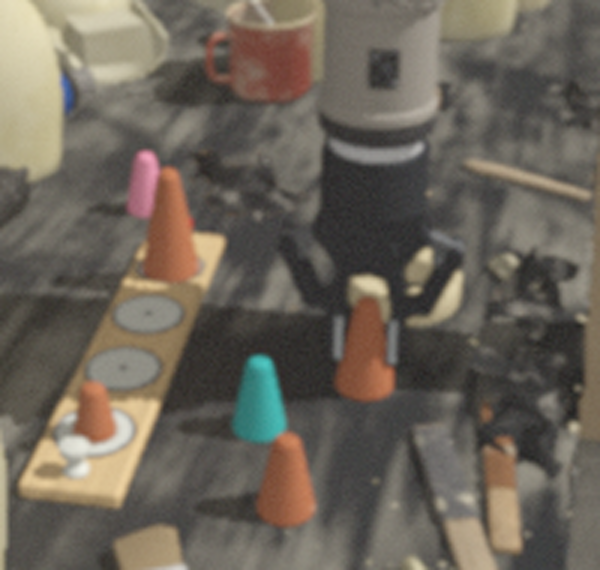

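Call:
{"fn": "carry_out", "kwargs": {"motion": [[0,-0.4,0,0],[0,-0.8,0,0],[0,-1,0,0],[0,-1,0,0],[0,-1,0,0],[0,0,0,0],[0,0,0,0]]}}

```text
time: 27.78
tool_pos: [0.4298, 0.1273, 0.1294]
orientation: [-0.522, 0.523, -0.476, 0.476]
ft_force: [-0.1, -0.1, -0.3]
width: 0.362
```

```bash
python3 go.py .6145 .091 .13
```

```text
t 27.77 p [0.4298 0.1273 0.1294] az 5.32 tilt [ 0.    -1.    -0.001] w 0.362 F [-0.1 -0.1 -0.3] q [ 0.13  0.31 -0.64  2.14  0.27  0.77 -0.59]
units [ 2.13 -0.03  7.22] twist 0.0
```

Call:
{"fn": "carry_out", "kwargs": {"motion": [[0.266,0,0.903,0],[0.266,0,0.903,0],[0.266,0,0.903,0],[0.266,0,0.903,0],[0.266,0,0.903,0],[0.266,0,0.903,0],[0.266,0,0.903,0],[0.266,0,0.903,0],[0,0,0,0],[0,0,0,0]]}}

```text
time: 29.02
tool_pos: [0.6136, 0.0918, 0.1286]
orientation: [-0.522, 0.524, -0.477, 0.475]
ft_force: [-0.2, -0.5, -0.9]
width: 0.363
```

```bash
python3 look.py 14; python3 go.py .6145 .091 .038
```

```text
t 29.12 p [0.6138 0.0919 0.1293] az 5.39 tilt [ 0.    -1.    -0.002] w 0.364 F [-0.5 -0.5 -1. ] q [ 0.15  0.56 -0.55  1.75  0.35  0.93 -0.44]
units [0.04 3.65 0.03] twist 0.02
```

View pics/side14.png

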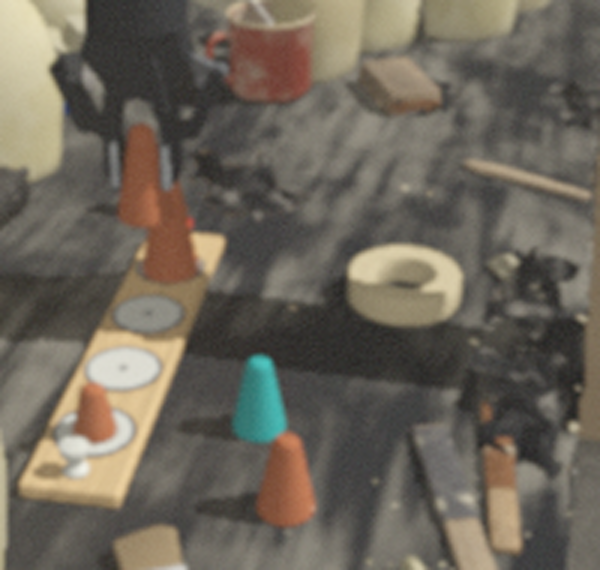

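Call:
{"fn": "carry_out", "kwargs": {"motion": [[0.04,0.9,0.03,0],[0,0.9,0,0],[0,0.8,0,0],[0,0.5,0,0],[0,0.3,0,0],[0,0.15,0,0],[0,0.07,0,0],[0,0,0,0],[0,0,0,0]]}}

```text
time: 30.25
tool_pos: [0.6162, 0.0906, 0.0397]
orientation: [0.523, -0.522, 0.476, -0.476]
ft_force: [-0.0, 0.2, -1.2]
width: 0.363
```

```bash
python3 go.py .6145 .091 .038
```

```text
t 30.25 p [0.6162 0.0906 0.0397] az 5.33 tilt [-0.    -1.     0.001] w 0.363 F [-0.   0.2 -1.2] q [ 0.11  0.67 -0.49  1.79  0.43  0.78 -0.51]
units [-0.02  0.07 -0.07] twist 0.0
```

Call:
{"fn": "carry_out", "kwargs": {"motion": [[-0.02,0.08,-0.07,0],[0,0,0,0],[0,0,0,0]]}}

```text
time: 30.62
tool_pos: [0.6146, 0.0909, 0.0377]
orientation: [0.523, -0.522, 0.476, -0.476]
ft_force: [1.0, -1.8, 3.5]
width: 0.363
```

Call:
{"fn": "carry_out", "kwargs": {"motion": [[0,0,0,0],[0,0,0,0],[0,0,0,0],[0,0,0,0],[0,0,0,0],[0,-0.5,0,0],[0,-1,0,0],[0,-1,0,0],[0,-1,0,0],[0,-1,0,0],[0,-1,0,0],[0,-1,0,0],[0,0,0,0],[0,0,0,0]], "claw": -1}}

```text
time: 32.38
tool_pos: [0.6137, 0.0907, 0.1995]
orientation: [-0.523, 0.523, -0.476, 0.476]
ft_force: [-0.5, 0.5, -0.6]
width: 1.0
```

```bash
python3 look.py 15; python3 go.py .450 .2835 .2;python3 - <<'E'
from h import *
d=pickle.load(open('top15.pkl','rb')); print(conepos(d,BOX['top']['m'],.019))
E
```

```text
t 32.48 p [0.6134 0.0907 0.1988] az 5.34 tilt [ 0.    -1.    -0.002] w 1.002 F [ 0.4 -0.5 -0.2] q [ 0.18  0.48 -0.58  1.69  0.29  1.06 -0.4 ]
units [-8.29 -0.04 -5.79] twist 0.01
(array([0.44872379, 0.28434025]), np.float64(14.843420635703396), np.float64(41.31955699776857))
```

View pics/side15.png

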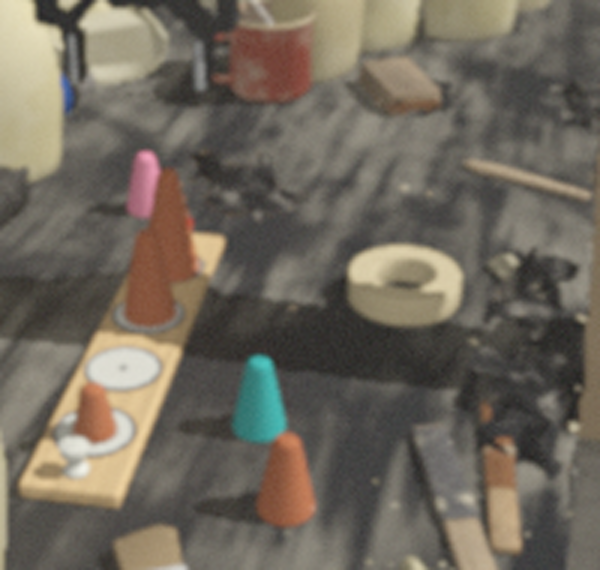

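Call:
{"fn": "carry_out", "kwargs": {"motion": [[-0.922,0,-0.643,0],[-0.922,0,-0.643,0],[-0.922,0,-0.643,0],[-0.922,0,-0.643,0],[-0.922,0,-0.643,0],[-0.922,0,-0.643,0],[-0.922,0,-0.643,0],[-0.922,0,-0.643,0],[-0.922,0,-0.643,0],[0,0,0,0],[0,0,0,0]]}}

```text
time: 33.85
tool_pos: [0.4511, 0.2832, 0.1993]
orientation: [-0.522, 0.523, -0.476, 0.476]
ft_force: [0.8, 0.1, 0.2]
width: 1.004
```

```bash
python3 look.py 16; python3 go.py .450 .2838 .015;python3 - <<'E'
from h import *
d=pickle.load(open('top16.pkl','rb')); crop(d,150,165,330,285,4,'pics/top16b.png')
E
```

```text
t 33.95 p [0.4515 0.2829 0.1994] az 5.23 tilt [ 0.001 -1.    -0.   ] w 1.0 F [ 0.2 -0.5 -0.1] q [-0.12  0.36 -0.68  1.89  0.27  0.98 -0.83]
units [-0.05  7.37 -0.05] twist -0.01
```

View pics/top16b.png

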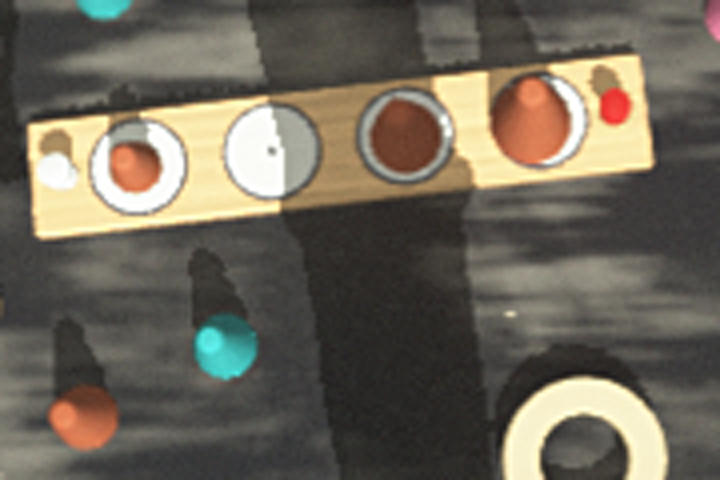

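Call:
{"fn": "carry_out", "kwargs": {"motion": [[-0.05,1,-0.05,0],[0,1,0,0],[0,1,0,0],[0,1,0,0],[0,1,0,0],[0,1,0,0],[0,0.8,0,0],[0,0.6,0,0],[0,0,0,0],[0,0,0,0]]}}

```text
time: 35.2
tool_pos: [0.4498, 0.2855, 0.0153]
orientation: [0.523, -0.522, 0.476, -0.476]
ft_force: [-0.3, 1.5, 0.2]
width: 1.001
```

Call:
{"fn": "carry_out", "kwargs": {"motion": [[0,0,0,0],[0,0,0,0],[0,0,0,0],[0,0,0,0],[0,0,0,0],[0,0,0,0],[0,0,0,0],[0,0,0,0]], "claw": 1}}

```text
time: 36.2
tool_pos: [0.45, 0.2854, 0.0157]
orientation: [0.523, -0.522, 0.476, -0.477]
ft_force: [-1.1, -1.1, 7.6]
width: 0.335
```

```bash
python3 look.py 17; python3 go.py .45 .2838 .1
```

```text
t 36.3 p [0.45   0.2854 0.0157] az 5.33 tilt [-0.    -1.     0.001] w 0.328 F [ 0.  -1.1  7.8] q [-0.26  0.61 -0.53  2.02  0.51  0.64 -1.04]
units [ 0.06 -3.37 -0.  ] twist 0.0
```

View pics/side17.png

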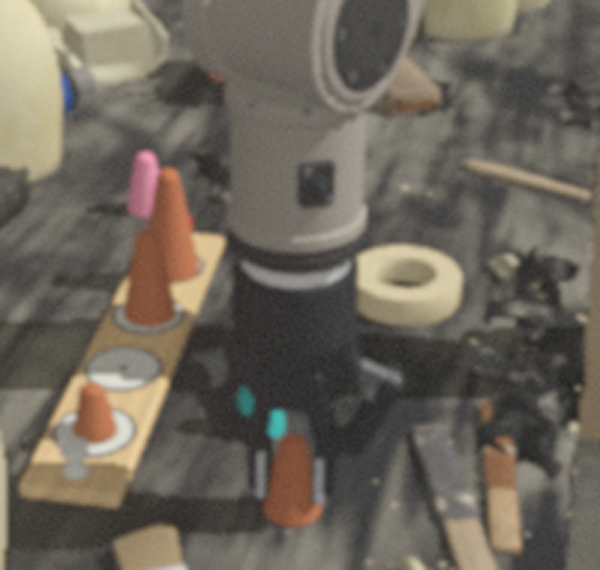

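Call:
{"fn": "carry_out", "kwargs": {"motion": [[0,-0.4,0,0],[0,-0.8,0,0],[0,-1,0,0],[0,-1,0,0],[0,-1,0,0],[0,-0.6,0,0],[0,0,0,0],[0,0,0,0]]}}

```text
time: 37.3
tool_pos: [0.449, 0.2846, 0.1342]
orientation: [-0.522, 0.523, -0.476, 0.476]
ft_force: [-0.1, -1.4, -1.0]
width: 0.336
```

```bash
python3 go.py .607 .1718 .135
```

```text
t 37.3 p [0.449  0.2846 0.1342] az 5.33 tilt [ 0.001 -1.    -0.001] w 0.336 F [-0.1 -1.4 -1. ] q [-0.16  0.44 -0.65  1.95  0.34  0.86 -0.9 ]
units [ 5.08 -0.04  5.87] twist 0.0
```

Call:
{"fn": "carry_out", "kwargs": {"motion": [[0.726,0,0.839,0],[0.726,0,0.839,0],[0.726,0,0.839,0],[0.726,0,0.839,0],[0.726,0,0.839,0],[0.726,0,0.839,0],[0.726,0,0.839,0],[0,0,0,0],[0,0,0,0]]}}

```text
time: 38.42
tool_pos: [0.6063, 0.1729, 0.1337]
orientation: [-0.522, 0.523, -0.477, 0.475]
ft_force: [-0.3, 0.8, -0.2]
width: 0.332
```

```bash
python3 look.py 18; python3 go.py .607 .1718 .028
```

```text
t 38.52 p [0.6062 0.1734 0.1343] az 5.44 tilt [-0.    -1.    -0.001] w 0.334 F [-0.3  0.7 -1.3] q [ 0.04  0.57 -0.58  1.72  0.37  0.96 -0.59]
units [0.07 4.25 0.03] twist 0.02
```

View pics/side18.png

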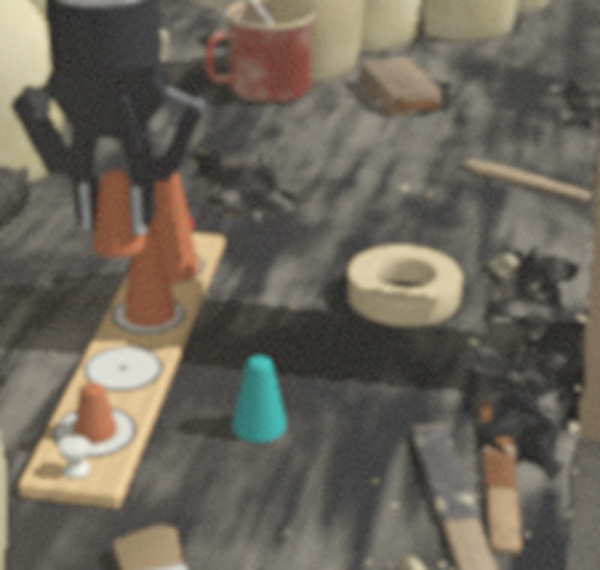

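Call:
{"fn": "carry_out", "kwargs": {"motion": [[0.05,0.9,0,0],[0,1,0,0],[0,0.9,0,0],[0,0.7,0,0],[0,0.4,0,0],[0,0.2,0,0],[0,0.1,0,0],[0,0,0,0],[0,0,0,0]]}}

```text
time: 39.65
tool_pos: [0.6079, 0.1711, 0.0303]
orientation: [0.523, -0.522, 0.476, -0.476]
ft_force: [0.0, 0.7, -0.2]
width: 0.335
```

```bash
python3 go.py .607 .1718 .028
```

```text
t 39.65 p [0.6079 0.1711 0.0303] az 5.33 tilt [-0.    -1.     0.001] w 0.335 F [ 0.   0.7 -0.2] q [-0.    0.7  -0.51  1.77  0.47  0.79 -0.66]
units [-0.03  0.09 -0.04] twist 0.0
```

Call:
{"fn": "carry_out", "kwargs": {"motion": [[-0.03,0.1,-0.04,0],[0,0,0,0],[0,0,0,0]]}}

```text
time: 40.02
tool_pos: [0.607, 0.1718, 0.0278]
orientation: [0.523, -0.522, 0.476, -0.476]
ft_force: [0.1, -1.7, 4.1]
width: 0.336
```

Call:
{"fn": "carry_out", "kwargs": {"motion": [[0,0,0,0],[0,0,0,0],[0,0,0,0],[0,0,0,0],[0,0,0,0],[0,-0.5,0,0],[0,-1,0,0],[0,-1,0,0],[0,-1,0,0],[0,-1,0,0],[0,-1,0,0],[0,-1,0,0],[0,-0.5,0,0],[0,0,0,0],[0,0,0,0]], "claw": -1}}

```text
time: 41.9
tool_pos: [0.606, 0.1713, 0.2013]
orientation: [-0.522, 0.523, -0.476, 0.476]
ft_force: [-0.2, 0.2, -0.9]
width: 0.997
```

Call:
{"fn": "carry_out", "kwargs": {"motion": [[1,0,-1,0],[1,0,-1,0],[1,0,-1,0],[1,0,-1,0],[1,0,-0.9,0],[1,0,0,0],[1,0,0,0],[1,0,0,0],[1,0,0,0],[1,0,0,0],[1,0,0,0],[1,0,0,0],[1,0,0,0],[1,0,0,0],[1,0,0,0],[0,0,0,0],[0,0,0,0]]}}

```text
time: 44.02
tool_pos: [0.5191, -0.2119, 0.2016]
orientation: [0.523, -0.523, 0.477, -0.475]
ft_force: [0.7, 0.4, -0.1]
width: 1.0
```

```bash
python3 look.py 19; python3 go.py .621 .012 .2;python3 - <<'E'
from h import *
d=pickle.load(open('top19.pkl','rb')); crop(d,150,165,330,300,4.4,'pics/top19b.png')
E
```

```text
t 44.12 p [ 0.5193 -0.2116  0.202 ] az 5.44 tilt [-0.001 -1.    -0.   ] w 1.001 F [-0.5  1.  -0.2] q [ 0.69  0.37 -0.51  1.83  0.21  0.99  0.18]
units [-8.52  0.09  4.9 ] twist 0.02
```

View pics/top19b.png

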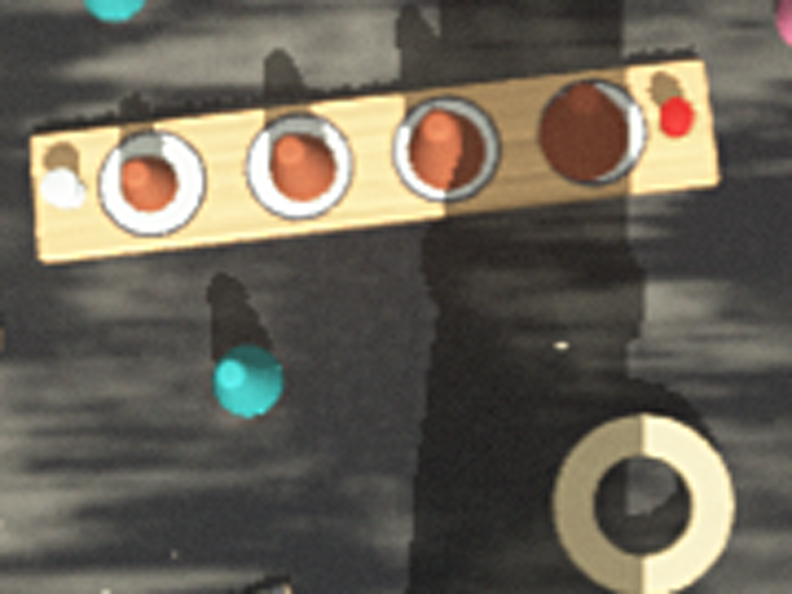

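View pics/side19.png

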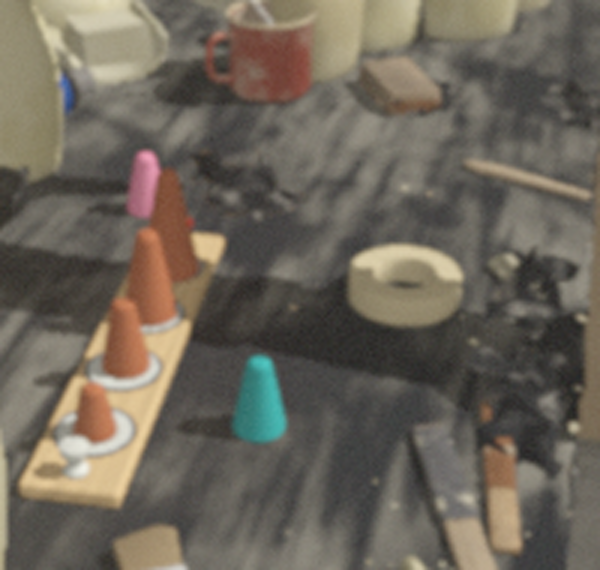

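Run:
```python
from h import *
d=pickle.load(open('top19.pkl','rb'))
M=dict(xl=(.622,.0118),l=(.6144,.092),m=(.6072,.1715),s=(.6,.2513))
im=cv2.resize(d['color'],None,fx=4,fy=4,interpolation=cv2.INTER_CUBIC)
hsv=cv2.cvtColor(im,cv2.COLOR_BGR2HSV)
for k,(x,y) in M.items():
    u,v=proj(d,[[x,y,.012]])[0]; c=np.array([u,v])
    m=cv2.inRange(hsv,(0,125,20),(16,255,255)); w=np.zeros_like(m); cv2.circle(w,tuple(int(t) for t in c*4),64,255,-1); m&=w
    P=max(cv2.findContours(m,cv2.RETR_EXTERNAL,cv2.CHAIN_APPROX_NONE)[0],key=cv2.contourArea).reshape(-1,2)
    P=(P+.5)/4-.5
    Q=cast(d,P,.012)[:,:2]
    # base: lateral mid (y), near edge (min x toward camera) + radius
    print(k,'dy mm',((Q[:,1].min()+Q[:,1].max())/2-y)*1e3,'dx',(Q[:,0].min()+RAD[k]-x)*1e3,'width',np.ptp(Q[:,1])*1e3)
for n in('0','19'):
    d=pickle.load(open(f'top{n}.pkl','rb')); c=[(297,280)]
    h=cv2.cvtColor(d['color'],cv2.COLOR_BGR2HSV); m=cv2.inRange(h,(18,30,90),(40,140,255)); m[:,:265]=0;m[:,330:]=0;m[:250]=0;m[310:]=0
    print('tape bbox',cv2.boundingRect(m))
```

```text
xl dy mm 6.0389343862678695 dx -0.7269911493910097 width 46.78572268129504
l dy mm -0.3543148393106016 dx 0.4964333574750679 width 38.80577345764488
m dy mm -2.0594650430213193 dx 0.6979872627258521 width 33.37672985994122
s dy mm 1.4245389309040513 dx 1.662770154375659 width 28.264790472973147
tape bbox (270, 259, 60, 51)
tape bbox (270, 259, 60, 51)
```

```bash
python3 -c "
from rig import hand_in; print(hand_in())"
```

```text
the job is handed in; nothing more can be done
None
```

I moved the four brick-red cones onto the strip and handed the job in at about 44 s. From the red knob (-y end) they stand XL on mark_d, L on mark_c, M on mark_b and S on mark_a. No verdict came back.

Both final pictures show all four cones upright and released, with the gripper open and clear of everything. I judged uprightness and rest by eye from these pictures and did not measure them.

| Cone | Offset from mark centre, top view (limit 12 mm) |
|---|---|
| XL | about 6 mm, along the row |
| L | about 1 mm |
| M | about 2 mm |
| S | about 2 mm |

- **XL placing:** this is the loosest. I grasped it about 2 mm off its axis and released it about 1 mm off target. It was within tolerance, so I left it rather than risk a re-grasp.
- **Camera disagreement:** the side and top views differed by up to about 8 mm on XL's starting position and 3 to 6 mm on the others'. For the later cones' y positions I went mainly by the top view, and those landed closer.
- **Side-view check on XL:** measuring XL's position from the side while I was placing it failed. The pink look-alike, and then the strip's wood, got into the colour mask.
- **Tape roll and look-alikes:** the tape and the pink and turquoise cones look unmoved. The numeric tape check was weak because its box touched the edge of the search window, so this rests on comparing the pictures.

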